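# Clamp two sample pots on a shaker and wedge the clamp bar fast

### The job

Secure the two sample pots on the shaker for a run: slide the clamp bar up until both pots are held between it and the fence, then push the red thumb wedge firmly in along its ramp until it jams the bar fast, and let go. The last user may have left the wedge nipping the bar: if the bar does not slide freely, draw the wedge back until it does before closing the bar. Keep the pots standing.

Things in the scene. Friction and masses are not known exactly. Their poses are not given: they have to be found in the camera images.
- shaker: Bench shaker, 250 x 230 mm, fixed to the worktop; origin at the centre of its underside; its front panel looks to its -x. The top of the black rubber mat on its plate is 78 mm above the origin ('the mat'). A fence stands along the far (+x) edge of the plate.
- fence_face (a point): Middle of the fence's rubber inner face (facing the pots), at the height of the mat; axes as the shaker's. The fence is 204 mm long in y, 28 mm high above the mat, 14 mm thick.
- lock_block (a point): Centre of the lock block's foot, at the height of the mat; axes as the shaker's. The dark block with two sloping steel keepers stands near the shaker's front: 42 mm in x, 54 mm in y, up to 38 mm above the mat. The bar's shank (24 mm wide) runs through it along x, the wedge across it along y, over the shank.
- clamp_bar (a joint): Travel of the clamp bar (m), 0 = fully drawn back to the front, growing along the shaker's +x toward the pots (limit 0.085; about 0.070 when both pots are held). Free, it slides with about 2 N (some 4 N while pushing the pots) and stays where it is left; with the wedge nipped on it, it resists with 5 to 20 N.
- bar_face (a point): Middle of the clamp bar's rubber front face (toward the pots), at the height of the mat; axes as the shaker's; moves with the bar. The bar is 195 mm long in y, 15 mm thick in x, 28 mm high above the mat.
- bar_knob (a point): Point to grip on the black upright knob of the bar, 21 mm in diameter, its top 53 mm above the mat; the point lies on its axis 41 mm above the mat, 36 mm behind bar_face (-x). Moves with the bar.
- thumb_wedge (a joint): Travel of the wedge (m), 0 = drawn fully back (captive); it goes in along the shaker's +y, sinking 8 degrees. Alone it slides with 5 N. It touches the brass strip on the shank somewhere between 0.015 and 0.023 (hidden wear), then tightens within some 1 to 4 mm: pushed with 12 to 20 N it jams and stays. It may start loose or nipped; below 0.012 it is always free. Drawing it back takes up to 20 N.
- wedge_tab (a point): Centre of the upper part of the wedge's red thumb tab, a plate 26 mm wide in x and 12 mm thick in y at the wedge's -y end; the tab's top is 16 mm above this point, the point 38 to 43 mm above the mat; moves with the wedge; axes as the shaker's. Push it on its -y side, or pinch it across x or y.
- pot_red: Sample pot with a red screw lid, 58 mm high; white body 52 mm in diameter up to 44 mm, lid 57 mm; about 0.12 kg; origin at the centre of its underside. Stands loose on the mat, 2 to 14 mm short of the fence, left or right of the middle.
- pot_blue: The same pot with a blue lid, beside the red one on the other half of the mat.
Things that resemble listed ones, but are neither listed nor needed, are in the scene too. Of the things that look like the pot_red, the smallest one is meant. What is shaped like the pot_blue but purple is not meant.

How it is judged:
On the way, in this order (a step that is already met when the one before it is completed fails the run):
1. with the wedge slack (pressing on the bar with less than 3 N), the bar has been slid up so that both pots are held between it and the fence, within 3 mm (x of each of pot_red, pot_blue in the frame of bar_face below 0.029 m and x of each of pot_red, pot_blue in the frame of fence_face above -0.029 m and contact force between thumb_wedge and clamp_bar below 3 N), for 0.2 s.
2. the wedge is jammed on the bar (pressing on it with more than 6 N) (contact force between thumb_wedge and clamp_bar above 6 N), for 0.2 s.
At the end, for the whole second after the job is handed in: Both pots stand upright between the clamp bar and the fence with at most 3 mm of play on either side, and the thumb wedge, left to itself, stays jammed on the bar with more than 6 N; nothing moves (x of each of pot_red, pot_blue in the frame of bar_face below 0.029 m and x of each of pot_red, pot_blue in the frame of fence_face above -0.029 m and angle between each of pot_red, pot_blue's own z axis and vertical below 0.1 rad and contact force between thumb_wedge and clamp_bar above 6 N and velocity of joint clamp_bar below 0.005 m/s and velocity of joint thumb_wedge above -0.005 m/s); the robot touches nothing.
It fails at once if a pot is tipped over (angle between any of pot_red, pot_blue's own z axis and vertical above 0.35 rad).
It also fails if it takes over 58 s, if anything falls off the work surface, if the arm or the gripper's body presses on something with over 40 N, if the wrist force passes 120 N, or if a joint passes its speed limit or range.

### The arm

A 6-joint arm with a two-finger parallel gripper is mounted at the origin on a cart in front of the work surface, level with it; the furniture and walls round the work are solid. World frame = base frame: x ahead of the robot, y to its left, z up, the work surface at z = 0. Lengths are in m, angles in rad, forces in N, time in s.
With the tool pointing down it reaches from about 0.275 to 0.85 m from the base axis. Payload 19 kg.
Tool frame: the origin (TCP) lies midway between the tips of the shut fingers; the grasp point (between the pads) lies 19 mm behind it (arm.pinch_z is the z of the grasp point in the tool frame, in m); z points along the fingers, y is the line along which they close (so a half turn about z gives the same grasp; the last joint's range is limited). The gripper opens to 85 mm and grips with 20 to 120 N. Pads are 22 mm wide; open, the fingers measure 114 mm over their backs; the gripper's body (76 mm by 85 mm) begins 54 mm behind the grasp point. The pads swing forward as they close: fully open they stand 13 mm farther back than shut.
Start: joints at [-1.346, 0.15, 1.437, -0, 1.554, -0.134], TCP at [0.202, -0.538, 0.231] pointing down, gripper open.
Joint ranges: [-2.8, 2.8], [-0.68, 2.1], [0.12, 2.68], [-1.39, 4.53], [0.16, 2.79], [-2.81, 2.81]. Speed limits (rad/s): [1.89, 1.89, 2.22, 3.01, 3.01, 3.01].

### API

Orientations are given as a rotation vector (axis times angle).
In Python, from station import arm gives the robot as it stands.
- The arm moves only by the tool pendant, called after "Emit:" as name(argument=value, ...) on one line, values as JSON. Schema: {"type":"object","properties":{"plan":{"type":"array","items":{"type":"object","properties":{"drx":{"type":"number"},"dry":{"type":"number"},"drz":{"type":"number"},"dx":{"type":"number"},"dy":{"type":"number"},"dz":{"type":"number"},"aperture":{"type":"number"}},"additionalProperties":false,"required":["aperture"]},"minItems":1,"maxItems":12},"only":{"type":"string"},"quiet":{"type":"boolean"},"lines":{"type":"string"}},"required":["plan"],"additionalProperties":false}. plan is a list of rows, 1 to 12 of them, each an object with the fields drx, dry, drz (a rotation vector in rad), dx, dy, dz (the shift in m), aperture (the opening from 0.0 (shut) to 1.0 (fully open)); a field left out counts as zero (the opening has to be given); each row shifts and turns the commanded pose from where the row before left it, along the tool's axes as they then stand; what a row does not reach is not made up. A row lasts 1/12 s, in which the tool goes at most 0.0417 m and 0.125 rad, less where a joint would pass 70% of its speed; a pose out of reach is approached as far as the arm can. The fingers move at their own pace and stop on an object; the grip force is fixed at half the most. Time passes only in rows, so rows that do not move let the fingers close. The tool returns the time, the measured TCP pose, the force, the opening and the grip force at its end. only (a regular expression) keeps the lines of the reply that match it, lines (a string "A,B") keeps lines A to B, and quiet returns only ok. Input that does not fit is refused with a message, and nothing moves.
- arm.get_state(): the state, without advancing time (a new reading comes with each control period).
- arm.read_camera(name): name is "scene" or "top" or "wrist"; returns a dict with "img" (384x512x3 uint8, red, green, blue), "range_z" (384x512 float32, m along the optical axis (not along the pixel's ray), 0 where there is no reading), "camera_matrix" (3x3 intrinsics, pixels), "D" ([k1, k2, p1, p2, k3] as OpenCV has them; the pictures are not rectified), "extrinsics" (4x4, takes a point from world to camera coordinates). Camera axes: x right, y down, z forward; pixel columns grow to the right and rows downward; lengths in m; the calibration is good to about 2 mm. A picture is of the moment at which its call begins.
- arm.close_job(): hands the job in; it is judged then, once.
The state is a dict: "clock": time; "joint_pos": joint angles; "joint_velocities": joint speeds; "effort": joint torques, N m; "ee_pos": TCP position; "tcp_rot": TCP orientation; "contact_force": force on the tool from outside, world axes, zero at the start; "torque": the same for the moment, N m; "width": opening from 0.0 (shut) to 1.0 (fully open); "gripper_force": force on a finger pad.
Only numpy, scipy, OpenCV 4.12 (cv2) and the standard library are available. Lean on these libraries where they do the work, as an engineer would, in place of code of your own. Each camera call takes 0.05 s, during which the arm holds its last target. There are 200 camera calls.

## Working session

There is one attempt and no reset: what is moved stays moved. The work goes in short steps, Python scripts to look and compute and a tool call to move; the robot and the scene stay as the last step left them, time stands still between calls to the robot, and variables do not carry over. Pictures are saved under pics/ and viewed, at most 10 in all, crops included, and the job is handed in when it is done.

```bash
mkdir -p pics; cat > h.py <<'E'
import numpy as np,cv2,json
from station import arm
def cam(n):
    c=arm.read_camera(n); np.savez(''+n+'.npz',**{k:np.array(v) for k,v in c.items()}); return c
def save(c,f): cv2.imwrite('pics/'+f,c['img'][:,:,::-1])
def pts(c):
    K=np.array(c['camera_matrix']);D=np.array(c['D']);T=np.linalg.inv(np.array(c['extrinsics']))
    z=c['range_z'];h,w=z.shape
    u,v=np.meshgrid(np.arange(w),np.arange(h))
    p=cv2.undistortPoints(np.stack([u,v],-1).reshape(-1,1,2).astype(np.float64),K,D).reshape(h,w,2)
    P=np.concatenate([p*z[...,None],z[...,None]],-1)
    W=P@T[:3,:3].T+T[:3,3]; W[z==0]=np.nan
    return W
E
python3 - <<'E'
from h import *
a=cam('scene');b=cam('top')
im=np.hstack([a['img'],b['img']]); cv2.imwrite('pics/a.png',a['img'][:,:,::-1]);cv2.imwrite('pics/b.png',b['img'][:,:,::-1])
s=arm.get_state();print(s['clock'],s['tcp_rot'],arm.pinch_z,s['width'])
E
```

```text
0.1 [-3.09013273e+00 -5.60379999e-01  8.57053696e-05] -0.0187 1.0009864633375822
```

View pics/a.png

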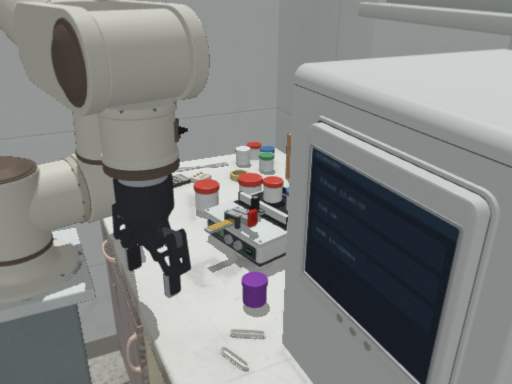

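View pics/b.png

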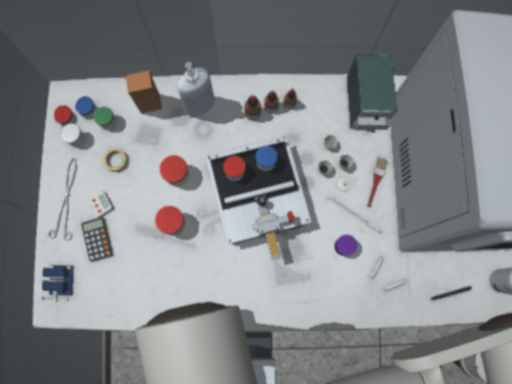

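Scene and top views: the shaker is near (260,190) in the top view, yawed about 10°. Pots are at (235,167) red and (266,157) blue, with the bar at v≈195, knob (263,200), red wedge tab (291,217), and shank end (272,243).

```bash
python3 - <<'E'
from h import *
c=dict(np.load('top.npz'));W=pts(c)
hsv=cv2.cvtColor(c['img'],cv2.COLOR_RGB2HSV)
print(np.linalg.inv(c['extrinsics'])[:3,3])
def blobs(m,name):
    n,l,s,ce=cv2.connectedComponentsWithStats(m.astype(np.uint8))
    for i in range(1,n):
        if s[i,4]>25 and 195<ce[i][0]<320 and 130<ce[i][1]<260: 
            p=W[l==i]; print(name,ce[i].round(1),s[i,4],np.nanmedian(p,0).round(4),'max',np.nanmax(p,0).round(4),'min',np.nanmin(p,0).round(4))
S=hsv[...,1]>120;V=hsv[...,2]>60;H=hsv[...,0]
blobs(S&V&((H<8)|(H>172)),'red');blobs(S&V&(H>100)&(H<125),'blue');blobs(S&V&(H>12)&(H<28),'yel')
z=W[...,2]
blobs((z>.122)&(z<.15),'z')
# plate fit
m=(z>.06)&(z<.082)&(W[...,0]>.3)
m[:, :195]=0;m[:,320:]=0;m[:130]=0;m[260:]=0
n,l,s,ce=cv2.connectedComponentsWithStats(((z>.06)&(z<.2)).astype(np.uint8))
i=l[182,255] or l[190,255]
p=W[l==i][:,:2];r=cv2.minAreaRect(p.astype(np.float32));print('rect',r,s[i])
big=cv2.resize(c['img'][130:255,195:325],None,fx=5,fy=5,interpolation=cv2.INTER_CUBIC)
cv2.imwrite('pics/c.png',big[:600,:800,::-1])
print(np.round(np.nan_to_num(z[190:230:2,255:302:3])*1000).astype(int))
E
```

```text
[ 0.34129963 -0.09774674  1.31928407]
red [233.9 165.6] 392 [ 0.6538 -0.057   0.1346] max [ 0.6951 -0.0251  0.1419] min [ 0.6247 -0.0852  0.0712]
red [290.2 216. ] 32 [ 0.5213 -0.1978  0.1324] max [ 0.5325 -0.1925  0.1362] min [ 0.5106 -0.2028  0.126 ]
blue [266.2 156. ] 362 [ 0.678  -0.1398  0.135 ] max [ 0.7198 -0.1118  0.1416] min [ 0.6507 -0.1713  0.0724]
yel [272.2 242.8] 109 [ 0.4578 -0.1533  0.09  ] max [ 0.4839 -0.143   0.0959] min [ 0.4315 -0.1658  0.0852]
z [266.2 156.5] 380 [ 0.6767 -0.1398  0.135 ] max [ 0.7057 -0.1137  0.1416] min [ 0.6489 -0.1685  0.1229]
z [234.  166.6] 384 [ 0.6504 -0.057   0.1347] max [ 0.6794 -0.0286  0.1419] min [ 0.6228 -0.0852  0.1229]
z [261.7 200.4] 53 [ 0.5632 -0.1276  0.1294] max [ 0.5717 -0.1176  0.1338] min [ 0.5539 -0.1356  0.1239]
z [290.6 216.1] 50 [ 0.5213 -0.1989  0.132 ] max [ 0.5336 -0.1925  0.1362] min [ 0.5091 -0.2056  0.124 ]
rect ((0.5749330520629883, -0.125155508518219), (0.3187381625175476, 0.23157446086406708), 14.135344505310059) [ 205  135  107  124 8069]
[[104 105 103 106 102 100  98 100  88  75  81  75  79  77  81  76]
 [1
[... 570 characters left out ...]
  78  75  73  72  78  72  72]
 [ 73  77  84  89  84  75  76  73  73  75  76  75  77  76  79  78]
 [ 73  76  89  89  88  77  74  77  79  76  78 134 129  74  72  80]
 [ 72  75  90  94  89 109 116  70  74  76  75 136 132  72  73  68]
 [ 74  79  87 111 106 109 113 116  75 104 113 124 132  70  78  75]
 [ 77 106 112 108 109 108 113 117 106 111 107 115 133  73  76  76]
 [ 73 106 106 108 113 110 110 107 105 110 112 107 133  73  78  78]
 [ 72 103 103 112 100 109 106 103 109 106 105  74 110  76  78  79]
 [102 103 105 103 100 103 108 111  97  71  73  74  75  78  73  76]
 [ 97 103 103 109 109 105 112 117 112  75  78  74  73  78  77   3]
 [ 97 103 105 108 111 107 108 111 116  74  79  74  52  47  -1  -2]]
```

View pics/c.png

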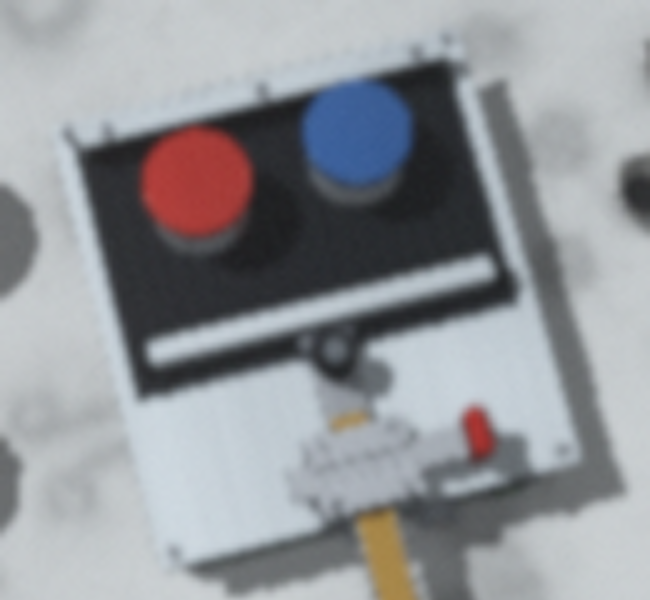

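The crop shows the shaker with the fence at the top, the bar (150–495, 265–355), knob (335,348), red tab (480,430), and brass shank. Next I'll measure the shaker's yaw and the exact points.

```bash
cat >> h.py <<'E'
from scipy.spatial.transform import Rotation as R
def goto(x,y,z,yaw):
    """print offset in tool axes from the current TCP to target; tool y along shaker -y => tool x yaw = yaw"""
    s=arm.get_state();Rt=R.from_rotvec(s['tcp_rot'])
    T=R.from_matrix(np.array([[np.cos(yaw),np.sin(yaw),0],[np.sin(yaw),-np.cos(yaw),0],[0,0,-1]]))
    d=np.array([x,y,z])-s['ee_pos']
    print('rotvec tool',(Rt.inv()*T).as_rotvec().round(4),'d in current axes',Rt.inv().apply(d).round(4),'d in target axes',T.inv().apply(d).round(4),'clock',s['clock'])
E
python3 - <<'E'
from h import *
c=dict(np.load('top.npz'));W=pts(c);z=W[...,2];img=c['img'].astype(int)
roi=np.zeros(z.shape,bool);roi[178:207,220:297]=1
m=roi&(z>.098)&(z<.112)&(img.min(2)>120)
n,l,s,ce=cv2.connectedComponentsWithStats(m.astype(np.uint8));i=1+np.argmax(s[1:,4])
K,D=c['camera_matrix'],c['D'];T=np.linalg.inv(c['extrinsics'])
def ray(uv,zz):
    p=cv2.undistortPoints(np.array(uv,float).reshape(-1,1,2),K,D).reshape(-1,2)
    d=np.c_[p,np.ones(len(p))]@T[:3,:3].T; return T[:3,3]+d*((zz-T[2,3])/d[:,2])[:,None]
vu=np.argwhere(l==i);b=ray(vu[:,::-1],.106)
r=cv2.minAreaRect(b[:,:2].astype(np.float32));print('bar',r)
vx,vy,_,_=cv2.fitLine(b[:,:2].astype(np.float32),cv2.DIST_HUBER,0,.01,.01).ravel();print('yaw bar',np.degrees(np.arctan2(-vx,vy)) if vy>0 else np.degrees(np.arctan2(vx,-vy)))
# mat / red edge alternative: lids, knob, tab
for nm,(r0,r1,c0,c1),lo,zz in [('red',(150,185,218,252),.128,.136),('blue',(140,175,250,284),.128,.136),('knob',(190,212,252,272),.123,.131),('tab',(205,226,283,298),.126,.134)]:
    q=np.zeros(z.shape,bool);q[r0:r1,c0:c1]=1;q&=z>lo
    vu=np.argwhere(q);p=ray(vu[:,::-1],zz)[:,:2];rr=cv2.minAreaRect(p.astype(np.float32))
    print(nm,p.mean(0).round(4),'rectcentre',np.round(rr[0],4),np.round(rr[1],4),rr[2],'z95',np.nanpercentile(z[q],90).round(4),len(p))
E
```

```text
bar ((0.5908375978469849, -0.1208084300160408), (0.012923140078783035, 0.18347792327404022), 14.0506010055542)
yaw bar 14.113921
red [ 0.6508 -0.0569] rectcentre [ 0.6506 -0.057 ] [0.0569 0.0542] 25.86825942993164 z95 0.1377 375
blue [ 0.6769 -0.1399] rectcentre [ 0.677  -0.1401] [0.0537 0.0563] 45.110511779785156 z95 0.1382 368
knob [ 0.5623 -0.1269] rectcentre [ 0.562  -0.1264] [0.0178 0.0181] 89.4358139038086 z95 0.1318 53
tab [ 0.5208 -0.1993] rectcentre [ 0.5209 -0.1995] [0.0259 0.0123] 12.612711906433105 z95 0.1352 47
```

```bash
python3 - <<'E'
from h import *
c=dict(np.load('top.npz'));W=pts(c)
p=W[5:260,385:512].reshape(-1,3);p=p[(p[:,2]>.15)&(p[:,2]<.9)]
print('cabinet x min',np.nanpercentile(p[:,0],1),'ymax',np.nanpercentile(p[:,1],99),'zmax',p[:,2].max())
goto(.5209,-.1994,.170,.2463)
E
```

```text
cabinet x min 0.41854260274234567 ymax -0.45512362330283207 zmax 0.5319407311543716
rotvec tool [-1.100e-03 -1.000e-04  1.125e-01] d in current axes [ 0.4177 -0.2051  0.061 ] d in target axes [ 0.392  -0.2508  0.0608] clock 0.1
```

Emit:
pendant(plan=[{"drz":0.1125,"aperture":1},{"dx":0.03,"dy":-0.025,"aperture":1},{"dx":0.03,"dy":-0.025,"aperture":1},{"dx":0.03,"dy":-0.025,"aperture":1},{"dx":0.03,"dy":-0.025,"aperture":1},{"dx":0.03,"dy":-0.025,"aperture":1},{"dx":0.03,"dy":-0.025,"dz":0.01,"aperture":1},{"dx":0.03,"dy":-0.025,"dz":0.01,"aperture":1},{"dx":0.03,"dy":-0.025,"dz":0.01,"aperture":1},{"dx":0.03,"dy":-0.025,"dz":0.01,"aperture":1},{"dx":0.03,"dy":-0.025,"dz":0.01,"aperture":1},{"dx":0.03,"dz":0.01,"aperture":1}])

```text
clock: 1.1
ee_pos: [0.4613, -0.2114, 0.1712]
tcp_rot: [-3.117, -0.389, -0.0]
contact_force: [-0.9, -1.0, 0.2]
width: 0.998
gripper_force: 0.0
```

```bash
python3 -c "
from h import *
goto(.5209,-.1994,.170,.2463)"
```

```text
rotvec tool [-0.0007 -0.0003  0.0017] d in current axes [0.0607 0.003  0.0012] d in target axes [0.0608 0.0029 0.0012] clock 1.1
```

Emit:
pendant(plan=[{"dx":0.03,"dy":0.003,"aperture":1},{"dx":0.03,"aperture":1},{"aperture":1},{"aperture":1}])

```text
clock: 1.43
ee_pos: [0.5205, -0.203, 0.1704]
tcp_rot: [-3.116, -0.388, 0.002]
contact_force: [0.1, 0.3, 0.0]
width: 0.997
gripper_force: 0.0
```

```bash
python3 -c "
from h import *
goto(.5209,-.1994,.120,.2463)
c=cam('wrist');save(c,'w1.png')
W=pts(c);h=cv2.cvtColor(c['img'],cv2.COLOR_RGB2HSV);m=(h[...,1]>130)&(h[...,2]>50)&((h[...,0]<8)|(h[...,0]>172))&(W[...,2]>.128)&(W[...,2]<.142)
p=W[m&(W[...,0]<.56)];print(len(p),np.median(p,0),p.min(0),p.max(0),cv2.minAreaRect(p[:,:2].astype(np.float32)))
"
```

```text
rotvec tool [-0.0012  0.0012  0.0017] d in current axes [ 0.0013 -0.0034  0.0504] d in target axes [ 0.0012 -0.0034  0.0504] clock 1.4333
638 [ 0.52457079 -0.19761621  0.13501055] [ 0.51137339 -0.20501368  0.12847187] [ 0.53568544 -0.19057327  0.13719564] ((0.5237444639205933, -0.19852964580059052), (0.024231603369116783, 0.012066241353750229), 13.736018180847168)
```

View pics/w1.png

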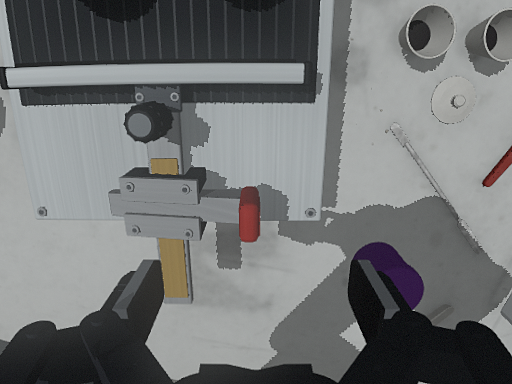

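The wrist view shows the red tab at (249,213) and the block at (120–205, 170–240). There is clear room on both sides of the tab, so I'll descend and pinch it across y.

Emit:
pendant(plan=[{"dx":0.004,"dy":-0.0036,"dz":0.025,"aperture":1},{"dz":0.025,"aperture":1},{"aperture":0},{"aperture":0},{"aperture":0},{"aperture":0},{"aperture":0},{"aperture":0},{"aperture":0},{"aperture":0}])

```text
clock: 2.32
ee_pos: [0.5231, -0.1994, 0.1224]
tcp_rot: [3.117, 0.386, 0.002]
contact_force: [-2.1, 0.6, 7.9]
width: 0.122
gripper_force: 60.3
```

Emit:
pendant(plan=[{"dy":0.003,"dz":-0.001,"aperture":0},{"dy":0.003,"dz":-0.0005,"aperture":0},{"dy":0.003,"dz":-0.0005,"aperture":0},{"dy":0.003,"dz":-0.0005,"aperture":0}])

```text
clock: 2.65
ee_pos: [0.5258, -0.2104, 0.1241]
tcp_rot: [-3.117, -0.386, -0.0]
contact_force: [-1.4, 6.5, 1.4]
width: 0.116
gripper_force: 59.4
```

Emit:
pendant(plan=[{"dy":0.003,"dz":-0.0004,"aperture":0},{"dy":0.003,"dz":-0.0004,"aperture":0},{"aperture":0}])

```text
clock: 2.9
ee_pos: [0.5268, -0.2142, 0.1244]
tcp_rot: [-3.112, -0.386, 0.002]
contact_force: [-5.0, 23.6, 3.7]
width: 0.116
gripper_force: 60.3
```

Drawn back onto its stop after 15 mm. I'll release and go to the knob.

Emit:
pendant(plan=[{"dy":-0.002,"aperture":1},{"aperture":1},{"aperture":1},{"aperture":1},{"aperture":1},{"dz":-0.02,"aperture":1},{"dz":-0.03,"aperture":1},{"aperture":1}])

```text
clock: 3.57
ee_pos: [0.5282, -0.2157, 0.1798]
tcp_rot: [3.114, 0.385, 0.008]
contact_force: [0.6, -0.0, 0.4]
width: 1.001
gripper_force: 0.0
```

```bash
python3 -c "
from h import *
goto(.564,-.1275,.108,.2463)
c=cam('wrist');save(c,'w2.png')
W=pts(c);m=(W[...,2]>.125)&(W[...,2]<.136)&(W[...,0]>.54)&(W[...,0]<.59)&(abs(W[...,1]+.127)<.03)
p=W[m];print(len(p),np.median(p,0),cv2.minAreaRect(p[:,:2].astype(np.float32)))
"
```

```text
rotvec tool [ 0.0044 -0.0046 -0.0001] d in current axes [ 0.0559 -0.0772  0.0717] d in target axes [ 0.0562 -0.0769  0.0718] clock 3.5667
1017 [ 0.56676325 -0.12787122  0.13180708] ((0.5654405355453491, -0.12663723528385162), (0.022055020555853844, 0.02175893820822239), 4.005686283111572)
```

Emit:
pendant(plan=[{"drx":0.0044,"dry":-0.0046,"dx":0.028,"dy":-0.026,"aperture":1},{"dx":0.028,"dy":-0.026,"aperture":1},{"dx":0.001,"dy":-0.025,"dz":0.02,"aperture":1},{"dz":0.03,"aperture":1},{"dz":0.021,"aperture":1},{"aperture":0},{"aperture":0},{"aperture":0},{"aperture":0},{"aperture":0},{"aperture":0},{"aperture":0}])

```text
clock: 4.62
ee_pos: [0.5634, -0.1262, 0.1051]
tcp_rot: [-3.115, -0.385, 0.005]
contact_force: [-1.0, 1.4, 7.7]
width: 0.227
gripper_force: 58.4
```

Emit:
pendant(plan=[{"dx":0.002,"aperture":0},{"dx":0.004,"aperture":0},{"dx":0.004,"aperture":0},{"dx":0.004,"aperture":0},{"dx":0.004,"aperture":0},{"dx":0.004,"aperture":0},{"dx":0.004,"aperture":0},{"dx":0.004,"aperture":0},{"dx":0.003,"aperture":0},{"dx":0.002,"aperture":0},{"dx":0.002,"aperture":0},{"dx":0.002,"aperture":0}])

```text
clock: 5.62
ee_pos: [0.6014, -0.1167, 0.1051]
tcp_rot: [-3.115, -0.385, 0.005]
contact_force: [-2.0, 1.3, 9.2]
width: 0.225
gripper_force: 58.6
```

Emit:
pendant(plan=[{"dx":0.002,"aperture":0},{"dx":0.002,"aperture":0},{"dx":0.002,"aperture":0},{"aperture":0},{"aperture":0}])

```text
clock: 6.03
ee_pos: [0.6075, -0.1152, 0.1051]
tcp_rot: [-3.115, -0.385, 0.004]
contact_force: [1.3, 0.3, 8.6]
width: 0.222
gripper_force: 58.6
```

Emit:
pendant(plan=[{"dx":0.002,"aperture":0},{"dx":0.002,"aperture":0},{"dx":0.0015,"aperture":0},{"aperture":0}])

```text
clock: 6.37
ee_pos: [0.6127, -0.1139, 0.1051]
tcp_rot: [-3.115, -0.385, 0.004]
contact_force: [1.3, 1.7, 8.9]
width: 0.225
gripper_force: 58.7
```

Emit:
pendant(plan=[{"dx":0.001,"aperture":0},{"dx":0.001,"aperture":0},{"aperture":0}])

```text
clock: 6.62
ee_pos: [0.6145, -0.1135, 0.1051]
tcp_rot: [-3.115, -0.385, 0.005]
contact_force: [-1.0, 0.6, 10.0]
width: 0.225
gripper_force: 58.7
```

```bash
python3 - <<'E'
from h import *
c=cam('top');save(c,'t2.png');W=pts(c);z=W[...,2]
s=arm.get_state();print(s['contact_force'],s['ee_pos'])
K,D=c['camera_matrix'],c['D'];T=np.linalg.inv(c['extrinsics'])
big=cv2.resize(c['img'][130:255,195:325],None,fx=4,fy=4,interpolation=cv2.INTER_CUBIC);cv2.imwrite('pics/d.png',big[:,:,::-1])
u=W[...,0]*np.cos(.2463)+W[...,1]*np.sin(.2463);v=-W[...,0]*np.sin(.2463)+W[...,1]*np.cos(.2463)
for n,(a,b) in {'red':(-.26,-.17),'blue':(-.35,-.25)}.items():
    hs=cv2.cvtColor(c['img'],cv2.COLOR_RGB2HSV)
    m=(z>.128)&(z<.145)&(u>.57)&(u<.68)&(v>a)&(v<b)&(hs[...,1]>120)
    print(n,m.sum(),np.percentile(u[m],[1,50,99]),np.median(v[m]))
m=(z>.098)&(z<.112)&(u>.6)&(u<.7)&(v>-.38)&(v<-.16)
print(np.histogram(u[m],np.arange(.6,.7,.005)))
E
```

```text
[-0.977396    1.60267326  8.63721873] [ 0.61449714 -0.11340527  0.10513695]
red 57 [0.60290141 0.61245827 0.62237021] -0.20678968933762615Traceback (most recent call last):
  File "<stdin>", line 10, in <module>
    return _quantile_unchecked(
        a, q, axis, out, overwrite_input, method, keepdims, weights)
    return _ureduce(a,
                    func=_quantile_ureduce_func,
    ...<5 lines>...
                    overwrite_input=overwrite_input,
                    method=method)
    r = func(a, **kwargs)
    result = _quantile(arr,
                       quantiles=q,
    ...<2 lines>...
                       out=out,
                       weights=wgt)
    slices_having_nans = np.isnan(arr[-1, ...])
                                  ~~~^^^^^^^^^
IndexError: index -1 is out of bounds for axis 0 with size 0
```

View pics/d.png

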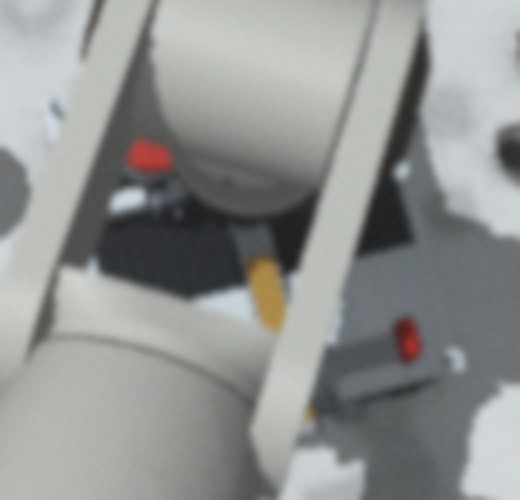

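The arm hides the bar and pots from the top view (only a red lid sliver at (150,155)), so I'll close by force.

Emit:
pendant(plan=[{"dx":0.001,"aperture":0},{"dx":0.001,"aperture":0},{"dx":0.001,"aperture":0},{"aperture":0}])

```text
clock: 7.0
ee_pos: [0.6163, -0.113, 0.1051]
tcp_rot: [-3.115, -0.385, 0.009]
contact_force: [-11.1, -1.0, 14.6]
width: 0.226
gripper_force: 59.3
```

Emit:
pendant(plan=[{"dx":0.001,"aperture":0},{"dx":0.001,"aperture":0},{"aperture":0}])

```text
clock: 7.25
ee_pos: [0.6166, -0.1129, 0.1051]
tcp_rot: [-3.115, -0.385, 0.015]
contact_force: [-30.2, -3.7, 22.7]
width: 0.225
gripper_force: 60.2
```

Emit:
pendant(plan=[{"dx":0.001,"aperture":0},{"dx":0.001,"aperture":0},{"aperture":0}])

```text
clock: 7.5
ee_pos: [0.6167, -0.1128, 0.105]
tcp_rot: [-3.115, -0.384, 0.021]
contact_force: [-48.2, -7.6, 30.1]
width: 0.225
gripper_force: 61.1
```

Emit:
pendant(plan=[{"dx":-0.002,"aperture":0},{"dx":-0.002,"aperture":0},{"aperture":0}])

```text
clock: 7.75
ee_pos: [0.6163, -0.113, 0.1051]
tcp_rot: [-3.115, -0.385, 0.007]
contact_force: [-10.8, -0.7, 13.6]
width: 0.225
gripper_force: 59.0
```

Emit:
pendant(plan=[{"aperture":1},{"aperture":1},{"aperture":1},{"aperture":1},{"aperture":1},{"aperture":1},{"dz":-0.03,"aperture":1},{"dz":-0.035,"aperture":1},{"dz":-0.01,"aperture":1},{"aperture":1}])

```text
clock: 8.58
ee_pos: [0.6184, -0.113, 0.1821]
tcp_rot: [-3.116, -0.386, 0.0]
contact_force: [-0.7, 0.4, 0.3]
width: 1.004
gripper_force: 0.0
```

```bash
python3 - <<'E'
from h import *
c=cam('wrist');save(c,'w3.png');goto(.5268,-.2142,.175,.2463)
E
```

```text
rotvec tool [-0.0031  0.0023  0.0001] d in current axes [-0.1129  0.0761  0.0049] d in target axes [-0.1129  0.0761  0.0049] clock 8.6333
```

View pics/w3.png

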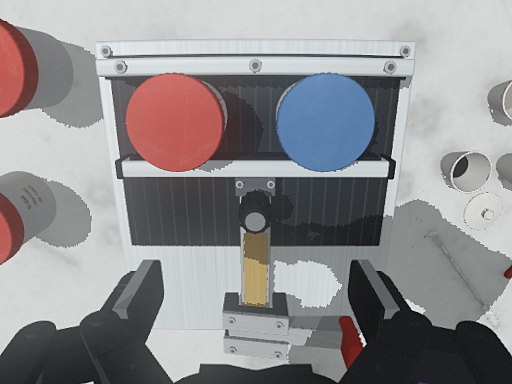

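Both pots are held between the fence and bar: red lid (175,120), blue lid (325,120). Now back to the wedge tab.

Emit:
pendant(plan=[{"dx":-0.03,"dy":0.02,"aperture":1},{"dx":-0.03,"dy":0.02,"aperture":1},{"dx":-0.03,"dy":0.02,"aperture":1},{"dx":-0.023,"dy":0.016,"aperture":1},{"dz":0.025,"aperture":1},{"dz":0.03,"aperture":1},{"aperture":0},{"aperture":0},{"aperture":0},{"aperture":0},{"aperture":0},{"aperture":0}])

```text
clock: 9.63
ee_pos: [0.5262, -0.2137, 0.1246]
tcp_rot: [-3.115, -0.386, 0.006]
contact_force: [-0.2, -0.2, 1.1]
width: 0.145
gripper_force: 0.6
```

Emit:
pendant(plan=[{"aperture":0},{"aperture":0}])

```text
clock: 9.8
ee_pos: [0.5263, -0.2138, 0.1246]
tcp_rot: [-3.115, -0.386, 0.006]
contact_force: [-0.1, 0.9, 5.9]
width: 0.124
gripper_force: 60.5
```

Emit:
pendant(plan=[{"dy":-0.003,"dz":0.0004,"aperture":0},{"dy":-0.003,"dz":0.0004,"aperture":0},{"dy":-0.003,"dz":0.0004,"aperture":0},{"dy":-0.003,"dz":0.0005,"aperture":0},{"dy":-0.002,"dz":0.0003,"aperture":0},{"aperture":0}])

```text
clock: 10.3
ee_pos: [0.5228, -0.2002, 0.1226]
tcp_rot: [-3.115, -0.386, 0.006]
contact_force: [1.1, -0.9, 6.2]
width: 0.121
gripper_force: 60.5
```

Emit:
pendant(plan=[{"dy":-0.001,"dz":0.0001,"aperture":0},{"dy":-0.001,"dz":0.0001,"aperture":0},{"aperture":0}])

```text
clock: 10.55
ee_pos: [0.5224, -0.1985, 0.1225]
tcp_rot: [-3.115, -0.386, 0.006]
contact_force: [1.5, -2.6, 6.4]
width: 0.115
gripper_force: 60.5
```

Emit:
pendant(plan=[{"dy":-0.001,"dz":0.0002,"aperture":0},{"dy":-0.001,"dz":0.0001,"aperture":0},{"aperture":0}])

```text
clock: 10.8
ee_pos: [0.5219, -0.1966, 0.1222]
tcp_rot: [-3.115, -0.386, 0.006]
contact_force: [1.2, -2.2, 5.6]
width: 0.123
gripper_force: 60.5
```

Emit:
pendant(plan=[{"dy":-0.001,"dz":0.0001,"aperture":0},{"dy":-0.001,"dz":0.0002,"aperture":0},{"aperture":0}])

```text
clock: 11.05
ee_pos: [0.5215, -0.1947, 0.1219]
tcp_rot: [-3.115, -0.386, 0.005]
contact_force: [1.4, -3.0, 4.9]
width: 0.126
gripper_force: 60.5
```

Emit:
pendant(plan=[{"dy":-0.001,"dz":0.0001,"aperture":0},{"dy":-0.001,"dz":0.0002,"aperture":0},{"aperture":0}])

```text
clock: 11.3
ee_pos: [0.521, -0.193, 0.1217]
tcp_rot: [-3.116, -0.386, 0.005]
contact_force: [1.1, -4.9, 6.2]
width: 0.118
gripper_force: 60.5
```

Emit:
pendant(plan=[{"dy":-0.001,"dz":0.0001,"aperture":0},{"aperture":0}])

```text
clock: 11.47
ee_pos: [0.5208, -0.1922, 0.1216]
tcp_rot: [-3.116, -0.386, 0.005]
contact_force: [1.9, -6.0, 7.2]
width: 0.119
gripper_force: 60.5
```

Emit:
pendant(plan=[{"dy":-0.001,"dz":0.0001,"aperture":0},{"dy":-0.001,"dz":0.0001,"aperture":0},{"aperture":0}])

```text
clock: 11.72
ee_pos: [0.5204, -0.1905, 0.1215]
tcp_rot: [-3.117, -0.386, 0.005]
contact_force: [2.3, -8.7, 6.3]
width: 0.119
gripper_force: 60.4
```

Emit:
pendant(plan=[{"dy":-0.001,"aperture":0},{"aperture":0}])

```text
clock: 11.88
ee_pos: [0.5202, -0.1898, 0.1214]
tcp_rot: [-3.117, -0.386, 0.005]
contact_force: [2.9, -10.1, 4.1]
width: 0.121
gripper_force: 60.3
```

Emit:
pendant(plan=[{"dy":-0.001,"aperture":0},{"aperture":0}])

```text
clock: 12.05
ee_pos: [0.52, -0.1889, 0.1214]
tcp_rot: [-3.117, -0.385, 0.005]
contact_force: [3.0, -11.0, 3.0]
width: 0.121
gripper_force: 60.2
```

Emit:
pendant(plan=[{"dy":-0.001,"dz":0.0001,"aperture":0},{"dy":-0.001,"dz":0.0001,"aperture":0},{"aperture":0}])

```text
clock: 12.3
ee_pos: [0.5196, -0.1872, 0.1213]
tcp_rot: [3.118, 0.385, -0.005]
contact_force: [5.0, -13.4, 2.0]
width: 0.12
gripper_force: 60.1
```

Emit:
pendant(plan=[{"dy":-0.001,"aperture":0},{"dy":-0.001,"aperture":0},{"aperture":0}])

```text
clock: 12.55
ee_pos: [0.5191, -0.1855, 0.1212]
tcp_rot: [3.117, 0.385, -0.004]
contact_force: [4.9, -15.3, -0.6]
width: 0.119
gripper_force: 59.9
```

Emit:
pendant(plan=[{"dy":-0.001,"aperture":0},{"aperture":0},{"aperture":0}])

```text
clock: 12.8
ee_pos: [0.5189, -0.1847, 0.1211]
tcp_rot: [3.117, 0.385, -0.004]
contact_force: [5.1, -17.6, -0.8]
width: 0.117
gripper_force: 59.8
```

Emit:
pendant(plan=[{"dy":-0.001,"aperture":0},{"dy":-0.001,"aperture":0},{"aperture":0}])

```text
clock: 13.05
ee_pos: [0.5184, -0.1829, 0.121]
tcp_rot: [3.117, 0.385, -0.004]
contact_force: [5.5, -19.3, -2.9]
width: 0.12
gripper_force: 59.6
```

```bash
python3 - <<'E'
from h import *
c=cam('wrist');save(c,'w4.png')
E
```

```text
(no output)
```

View pics/w4.png

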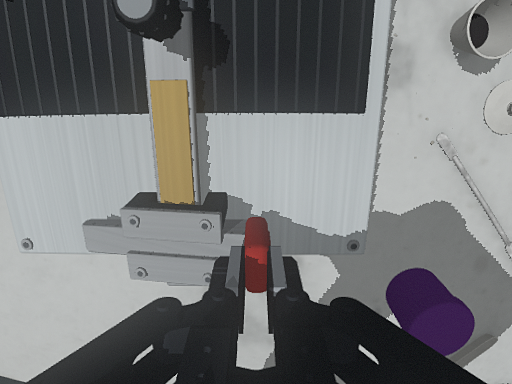

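The wrist view shows the tab (257,255) pinched, with a gap to the block (right edge ≈222). I'll check the tab's true travel in 3D.

```bash
python3 - <<'E'
from h import *
def f(c):
    W=pts(c);h=cv2.cvtColor(c['img'],cv2.COLOR_RGB2HSV);z=W[...,2]
    v=-W[...,0]*np.sin(.2463)+W[...,1]*np.cos(.2463);u=W[...,0]*np.cos(.2463)+W[...,1]*np.sin(.2463)
    m=(h[...,1]>130)&(h[...,2]>40)&((h[...,0]<8)|(h[...,0]>172))&(z>.125)&(z<.142)&(W[...,0]<.56)
    print('tab',m.sum(),np.percentile(v[m],[3,50,97]).round(4),np.percentile(z[m],[5,50,95]).round(4))
f(dict(np.load('wrist.npz')));f(cam('top'))
e=arm.get_state()['ee_pos'];print('ee v',-e[0]*np.sin(.2463)+e[1]*np.cos(.2463))
for e in ([.5237,-.1985],[.5268,-.2142],[.5263,-.2138]): print(-e[0]*np.sin(.2463)+e[1]*np.cos(.2463))
E
```

```text
tab 1062 [-0.3089 -0.3044 -0.2996] [0.1284 0.1327 0.1339]Traceback (most recent call last):
  File "<stdin>", line 7, in <module>
  File "<stdin>", line 6, in f
    return _quantile_unchecked(
        a, q, axis, out, overwrite_input, method, keepdims, weights)
    return _ureduce(a,
                    func=_quantile_ureduce_func,
    ...<5 lines>...
                    overwrite_input=overwrite_input,
                    method=method)
    r = func(a, **kwargs)
    result = _quantile(arr,
                       quantiles=q,
    ...<2 lines>...
                       out=out,
                       weights=wgt)
    slices_having_nans = np.isnan(arr[-1, ...])
                                  ~~~^^^^^^^^^
IndexError: index -1 is out of bounds for axis 0 with size 0
```

Emit:
pendant(plan=[{"aperture":1},{"aperture":1},{"aperture":1},{"aperture":1},{"aperture":1},{"dz":-0.025,"aperture":1},{"dz":-0.025,"aperture":1},{"aperture":1},{"aperture":1}])

```text
clock: 13.9
ee_pos: [0.5183, -0.1811, 0.1714]
tcp_rot: [-3.115, -0.386, 0.005]
contact_force: [-0.5, 0.3, -0.1]
width: 0.998
gripper_force: 0.0
```

```bash
python3 - <<'E'
from h import *
c=cam('wrist');save(c,'w5.png')
W=pts(c);h=cv2.cvtColor(c['img'],cv2.COLOR_RGB2HSV);z=W[...,2]
v=-W[...,0]*np.sin(.2463)+W[...,1]*np.cos(.2463);u=W[...,0]*np.cos(.2463)+W[...,1]*np.sin(.2463)
m=(h[...,1]>130)&(h[...,2]>40)&((h[...,0]<8)|(h[...,0]>172))&(z>.125)&(z<.142)&(W[...,0]<.56)
print('tab',m.sum(),np.percentile(v[m],[3,50,97]).round(4),np.percentile(u[m],[3,50,97]).round(4),np.percentile(z[m],[5,50,95]).round(4))
e=arm.get_state()['ee_pos'];print('ee v',-e[0]*np.sin(.2463)+e[1]*np.cos(.2463),'u',e[0]*np.cos(.2463)+e[1]*np.sin(.2463),e[2])
E
```

```text
tab 627 [-0.3098 -0.3049 -0.2995] [0.4493 0.4606 0.4709] [0.1305 0.1329 0.1342]
ee v -0.3016816030891287 u 0.4580845691453127 0.17026381586684627
```

View pics/w5.png

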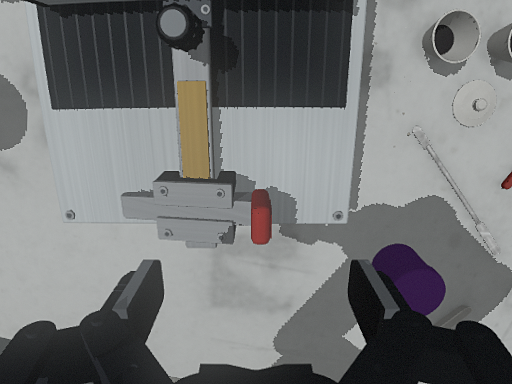

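Tab at (261,216) stayed in when released. I'll verify the jam by pushing its -y side with shut fingers.

Emit:
pendant(plan=[{"dx":0.002,"dy":0.024,"aperture":0},{"dy":0.024,"aperture":0},{"aperture":0},{"aperture":0},{"aperture":0},{"aperture":0},{"aperture":0},{"dz":0.025,"aperture":0},{"dz":0.026,"aperture":0},{"dy":-0.01,"aperture":0},{"dy":-0.008,"aperture":0},{"aperture":0}])

```text
clock: 14.95
ee_pos: [0.5268, -0.2077, 0.1204]
tcp_rot: [-3.114, -0.387, 0.007]
contact_force: [-0.0, -0.0, 1.2]
width: 0.003
gripper_force: 0.0
```

Emit:
pendant(plan=[{"dy":-0.003,"aperture":0},{"dy":-0.003,"aperture":0},{"aperture":0}])

```text
clock: 15.2
ee_pos: [0.5255, -0.2032, 0.1201]
tcp_rot: [-3.115, -0.386, 0.006]
contact_force: [0.4, -1.1, -0.7]
width: 0.0
gripper_force: 0.0
```

Emit:
pendant(plan=[{"dy":-0.001,"aperture":0},{"dy":-0.001,"aperture":0},{"aperture":0}])

```text
clock: 15.45
ee_pos: [0.525, -0.2022, 0.1195]
tcp_rot: [-3.115, -0.385, 0.007]
contact_force: [0.9, -2.8, 1.4]
width: -0.002
gripper_force: 1.7
```

Emit:
pendant(plan=[{"dy":-0.001,"aperture":0},{"aperture":0}])

```text
clock: 15.62
ee_pos: [0.5249, -0.2017, 0.1196]
tcp_rot: [-3.116, -0.385, 0.006]
contact_force: [1.9, -9.0, 0.5]
width: -0.002
gripper_force: 4.6
```

Emit:
pendant(plan=[{"dy":-0.001,"aperture":0},{"aperture":0}])

```text
clock: 15.78
ee_pos: [0.5248, -0.2013, 0.1197]
tcp_rot: [-3.117, -0.385, 0.006]
contact_force: [3.8, -13.0, 0.4]
width: -0.003
gripper_force: 7.0
```

Emit:
pendant(plan=[{"dy":-0.001,"aperture":0},{"aperture":0}])

```text
clock: 15.95
ee_pos: [0.5247, -0.2009, 0.1198]
tcp_rot: [3.117, 0.385, -0.005]
contact_force: [4.9, -17.8, -0.9]
width: 0.0
gripper_force: 9.3
```

Emit:
pendant(plan=[{"dy":-0.001,"aperture":0},{"aperture":0}], only="ee|con")

```text
ee_pos: [0.5246, -0.2002, 0.1198]
contact_force: [5.5, -20.2, -2.4]
```

Emit:
pendant(plan=[{"dy":-0.001,"aperture":0},{"dy":-0.001,"aperture":0},{"aperture":0}], only="ee|con")

```text
ee_pos: [0.5241, -0.1984, 0.1197]
contact_force: [5.9, -22.0, -2.4]
```

Emit:
pendant(plan=[{"dy":-0.001,"aperture":0},{"dy":-0.001,"aperture":0},{"aperture":0}], only="ee|con")

```text
ee_pos: [0.5236, -0.1967, 0.1197]
contact_force: [6.6, -24.3, -5.9]
```

Emit:
pendant(plan=[{"dy":0.005,"aperture":0},{"dy":0.015,"aperture":0},{"dy":0.02,"aperture":0},{"dz":-0.03,"aperture":0},{"dz":-0.03,"aperture":0},{"dx":0.02,"dy":-0.03,"dz":-0.02,"aperture":0},{"dx":0.02,"dy":-0.03,"dz":-0.02,"aperture":0},{"aperture":0},{"aperture":0},{"aperture":0}])

```text
clock: 17.45
ee_pos: [0.5572, -0.1655, 0.2184]
tcp_rot: [-3.114, -0.386, 0.009]
contact_force: [-0.7, 0.4, 0.1]
width: 0.003
gripper_force: 0.0
```

```bash
python3 - <<'E'
from h import *
c=cam('wrist');save(c,'w6.png')
W=pts(c);h=cv2.cvtColor(c['img'],cv2.COLOR_RGB2HSV);z=W[...,2]
v=-W[...,0]*np.sin(.2463)+W[...,1]*np.cos(.2463);u=W[...,0]*np.cos(.2463)+W[...,1]*np.sin(.2463)
r=(h[...,1]>130)&(h[...,2]>40)&((h[...,0]<8)|(h[...,0]>172))
m=r&(z>.122)&(z<.142)&(W[...,0]<.56);print('tab',m.sum(),np.median(v[m]))
E
```

```text
tab 152 -0.3006818388652006
```

View pics/w6.png

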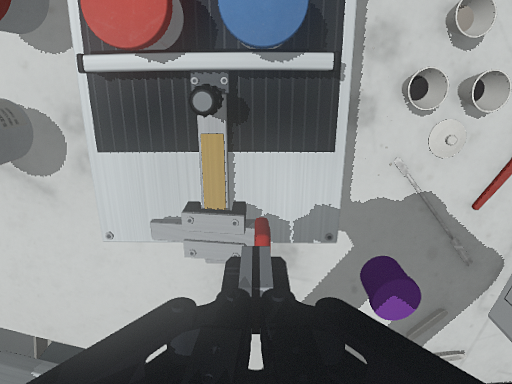

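The wedge is in, with the tab at (262,230). The bar (80–333, 62) is against both pots, which are standing, and the gripper is clear, so I'll hand it in.

```bash
python3 -c "
from station import arm
print(arm.close_job())"
```

```text
the job is handed in; nothing more can be done
None
```

The job is handed in: both pots stand held between the bar and the fence, the wedge was pushed in with about 25 N and stayed put when released, and the gripper is clear; the verdict itself was not shown.

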